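# Lid the soup warmer and lift off the transport lid

## Robot

A 6-joint arm with a two-finger parallel gripper is mounted at the origin on the work surface. World frame = base frame: x ahead of the robot, y to its left, z up, the work surface at z = 0. Lengths are in m, angles in degrees, forces in N, time in s.
With the tool pointing down it reaches from about 0.15 to 0.775 m from the base axis. Payload 6.1 kg.
Tool frame: the origin (TCP) lies where the fingers leave the gripper's body, on its centre line; the fingertips stand 73 mm ahead of it and the grasp point (between the pads) lies bot.grasp_offset ahead of it (bot.grasp_offset is the distance from the TCP to the grasp point, in m); z points along the fingers, y is the direction in which the jaws open and shut (so a half turn about z gives the same grasp; the last joint's range is limited). The gripper opens to 85 mm and grips with 20 to 120 N. Pads are 22 mm wide; open, the fingers measure 114 mm over their backs; the gripper's body (76 mm by 85 mm) begins 54 mm behind the grasp point. The pads swing forward as they close: fully open they stand 13 mm farther back than shut.
Start: joints at [71.849, 7.208, -2.269, 80.523, 0, 90], TCP at [0.164, 0.499, 0.304] pointing down, gripper open.
Joint ranges: [-155.77, 155.77], [-54.66, 111.73], [-72.52, 77.12], [-102.08, 115.82], [-83.92, 84.16], [-180, 180]. Speed limits (degrees/s): [136.94, 136.94, 172.46, 180, 180, 180].

## Interface

Orientations are given as [roll, pitch, yaw] about the fixed x, y, z axes, in that order (R = Rz(yaw) Ry(pitch) Rx(roll)).
In Python, from cell import bot gives the robot as it stands. The module is installed in compiled form; this text tells all that it offers.
- The arm moves only by the tool apply_moves, never from a script. Its arguments are lists of equal length, an entry for each row: "offset": the shift along the tool's x, y, z in mm, a list of three; "twist": the turn, a rotation vector about the tool's x, y, z in rad, a list of three. In form: {"offset": [[tx, ty, tz], ...], "twist": [[rx, ry, rz], ...]}. A call has 1 to 5 rows; each row shifts and turns the pose as measured when the row begins, along the tool's axes as they then stand; what a row does not reach is not made up. A row lasts 1/12 s, in which the tool goes at most 41.7 mm and 7.16 degrees, less where a joint would pass 70% of its speed; a pose out of reach is approached as far as the arm can. A call is refused whole if a number of a shift passes 41.7 or a number of a turn 0.125, either way. A call with a gripper value outside its range is refused whole. "fingers" is the finger opening in mm, from 0 to 85.4, set as the call begins (left out, the last holds). The fingers move at their own pace and stop on an object; "squeeze" is the grip in N (left out, the last holds). Time passes only in rows, so rows that do not move let the fingers close. It gives the time, the measured TCP pose, the force and the opening at its end, in the units of the state.
- bot.get_state(): the state, without advancing time (a new reading comes with each control period).
- bot.capture(name): name is "side" or "top"; returns a dict with "frame" (480x640x3 uint8, blue, green, red), "depth" (480x640 float32, m along the optical axis (not along the pixel's ray), 0 where there is no reading), "mtx" (3x3 intrinsics, pixels), "R" (3x3) and "t" (3): a world point X has camera coordinates R X + t. Camera axes: x right, y down, z forward; pixel columns grow to the right and rows downward; lengths in m; the calibration is good to about 2 mm. A picture is of the moment at which its call begins.
- bot.sign_off(): hands the job in, once; it reports no verdict.
The state is a dict: "time": time; "qpos": joint angles; "qvel": joint speeds; "joint_efforts": joint torques, N m; "eef_pos": TCP position; "orientation": TCP orientation; "force": force on the tool from outside, world axes, zero at the start; "ft_torque": the same for the moment, N m; "opening": opening from 0.0 (shut) to 1.0 (fully open).
Only numpy, scipy, OpenCV 4.12 (cv2) and the standard library are available. Lean on these libraries where they do the work, as an engineer would, in place of code of your own. Each camera call takes 0.05 s, during which the arm holds its last target.

## Task

The soup warmer's double lid sits locked in its transport cradle: slide the cradle's lock grip outwards to its end stop and leave it there, then lift both lids together by the inner lid's centre knob and lower them gently onto the open pot of the soup warmer until they are fully seated, and let go of the knob. Then grip the outer lid by the collar round the knob and lift it straight up alone, leaving the inner lid undisturbed on the pot, and finish while holding the outer lid level above the pot, 10 cm or a little more above where it sat, so that it hangs wholly clear of the inner lid's knob. Never drop a lid, take the lids apart only on the pot, and leave everything else on the table where it is.

Things in the scene. Friction and masses are not known exactly. Their poses are not given: they have to be found in the camera images.
- pot: Soup warmer, fixed: grey round housing 150 mm across, 62 mm high (black dial in front), out of which an open steel pot 120 mm across (mouth 110 mm) stands; its rim, the seat for the inner lid, is 100 mm above the table. Origin: centre of the underside, on the table; z up. Warmer and cradle may swap sides.
- cradle: Lid cradle, fixed: grey plate 150 x 150 x 8 mm, steel ring 120 mm across (opening 110 mm), rim 36 mm above the table, on which the lids start. On its own +y side a track block 36 mm wide (x), y 76 to 172 mm, 46 mm high, carries the slide lock; at its far end a stop 22 mm wide, 64 mm high. Origin: centre of the underside, on the table; yaw varies.
- lock (a joint): The cradle's sliding transport lock, m: 0 = locked (a steel tongue 20 mm wide, top 54 mm above the table, reaches over the outer lid's edge and bars it from rising), 0.045 = end stop, open. Slides along the cradle's own +y, away from the lids. About 2 N of friction; stays where left. Starts at 0 to 0.008.
- lock_grip (a point): Point on the centre line of the lock's black upright grip, 77 mm above the table, 11 mm below its top. The grip is 12 mm wide across the travel (cradle x), 24 mm long along it (cradle y), and stands 54 to 88 mm above the table. Moves with the lock; axes parallel to the cradle's.
- inner_lid: Inner lid, loose, 0.25 kg: steel flange 116 mm across, 5 mm thick; under it a tapered plug 103 mm across, 12 mm deep; in its centre a straight black knob 22 mm across (29 at the foot), up to 68 mm above the origin, its top 32 mm free above the outer lid's collar. Origin: on the axis, flange underside (seating plane): 36 mm above the table on the cradle, 100 mm on the pot. z up.
- outer_lid: Outer lid, loose, 0.28 kg, rests on the inner lid's flange and is carried along with it: steel plate 138 mm across, 5 mm thick, skirt 15 mm down (132 mm inside), central black collar 48 mm across, hole 34 mm, from 5 to 31 mm above the origin. Origin: on the axis, plate underside, 5 mm above the inner lid's origin when nested (105 mm above the table on the pot). z up.
- carton: Bystander: cardboard carton 90 x 120 x 70 mm. Origin: centre of underside.
- jar: Bystander: closed jar 60 mm across, 85 mm high. Origin: centre of underside.
- tape_roll: Bystander: roll of tape lying flat, 76 mm across, 24 mm high. Origin: centre of underside.
- cup: Bystander: white cup 72 mm across, 80 mm high. Origin: centre of underside.
- small_pot: Bystander: small closed steel pot 106 mm across, 92 mm high with its single lid's knob. Origin: centre of underside.
- spoon: Bystander: spoon lying on the table. Origin: its underside.
- tub: Bystander: open black tub 120 x 90 x 50 mm. Origin: centre of underside.

How it is judged (in metres and radians):
On the way, in this order (a step that is already met when the one before it is completed fails the run):
1. the transport lock is slid to its end stop (value of joint lock above 0.041 m), for 0.2 s.
2. both lids, nested, are lifted off the cradle together (z of inner_lid in the frame of cradle above 0.075 m and z of outer_lid in the frame of inner_lid between 0.002 and 0.009 m and horizontal distance between outer_lid and inner_lid below 0.009 m), for 0.1 s.
3. both lids, nested, are seated on the pot and the knob is let go (z of inner_lid in the frame of pot between 0.096 and 0.104 m and horizontal distance between inner_lid and pot below 0.007 m and angle between inner_lid's own z axis and vertical below 0.05 rad and z of outer_lid in the frame of inner_lid between 0.002 and 0.009 m and horizontal distance between outer_lid and inner_lid below 0.009 m and contact force between the fingers and inner_lid below 0.1 N and linear speed of inner_lid below 0.02 m/s), for 0.2 s.
At the end, for the whole second after the job is handed in: Lock within 4 mm of its end stop; inner lid at rest on the pot, untouched, within 4 mm of rim height, 7 mm of the axis, 0.05 rad of level; fingers hold the outer lid still, level within 0.2 rad, within 50 mm of the pot axis, 82 to 225 mm above its seated height, touching no lid or pot (value of joint lock above 0.041 m and z of inner_lid in the frame of pot between 0.096 and 0.104 m and horizontal distance between inner_lid and pot below 0.007 m and angle between inner_lid's own z axis and vertical below 0.05 rad and linear speed of inner_lid below 0.02 m/s and contact force between each of the fingers, outer_lid and inner_lid below 0.1 N and z of outer_lid in the frame of pot between 0.187 and 0.33 m and horizontal distance between outer_lid and pot below 0.05 m and angle between outer_lid's own z axis and vertical below 0.2 rad and linear speed of outer_lid below 0.03 m/s and contact force between the fingers and outer_lid above 1 N and contact force between outer_lid and pot below 0.1 N); the arm keeps its last pose, push and grip.
It fails at once if the lids are separated while the inner lid is not seated undisturbed on the pot (z of outer_lid in the frame of inner_lid above 0.02 m and not (z of inner_lid in the frame of pot between 0.094 and 0.106 m and horizontal distance between inner_lid and pot below 0.007 m and angle between inner_lid's own z axis and vertical below 0.08 rad)).
It fails at once if the lids are dropped (let go of and falling) away from pot and cradle seats (z of inner_lid in the frame of pot above 0.112 m and z of inner_lid in the frame of cradle above 0.048 m and contact force between the fingers and inner_lid below 0.01 N and linear speed of inner_lid above 0.15 m/s).
It fails at once if the outer lid is dropped after being lifted off the inner lid (z of outer_lid in the frame of inner_lid above 0.02 m and contact force between the fingers and outer_lid below 0.01 N and linear speed of outer_lid above 0.15 m/s).
It fails at once if something else on the table is moved by more than 20 mm (distance of any of carton, jar, tape_roll, cup, small_pot, spoon, tub from where it was at the start of the episode above 0.02 m).
It fails at once if something else is knocked over (angle between any of carton, jar, tape_roll, cup, small_pot, spoon, tub's own z axis and vertical above 0.35 rad).
It also fails if it takes over 72 s, if anything falls off the work surface, if the arm or the gripper's body presses on something with over 40 N, if the wrist force passes 120 N, or if a joint passes its speed limit or range.

## Working session

There is one attempt and no reset: what is moved stays moved. The work goes in short steps, Python scripts to look and compute and a tool call to move; the robot and the scene stay as the last step left them, time stands still between calls to the robot, and variables do not carry over. Pictures are saved under pics/ and viewed, and the job is handed in when it is done.

Besides the shell and the picture viewer there is one more tool, called after "Request:" in YAML: its name, and indented under it one key for each argument. apply_moves: Moves the arm, as the interface text tells. Its arguments: {"type":"object","properties":{"offset":{"type":"array","items":{"type":"array","items":{"type":"number"}}},"twist":{"type":"array","items":{"type":"array","items":{"type":"number"}}},"fingers":{"type":"number"},"squeeze":{"type":"number"}},"required":["offset","twist"]}

```bash
mkdir -p pics
python3 - <<'E'
from cell import bot
import cv2
print(bot.get_state(), bot.grasp_offset)
for n in("side","top"):
    c=bot.capture(n); cv2.imwrite(f"pics/{n}0.png",c["frame"]); print(n,c["mtx"],c["R"],c["t"])
E
```

```text
{'time': 0.0, 'qpos': array([ 7.18493833e+01,  7.24215366e+00, -2.32699694e+00,  8.05210101e+01,
       -5.92628377e-04,  9.00021709e+01]), 'qvel': array([-0.01356276, -0.00364746, -0.01532185,  0.02375884, -0.00411762,
       -0.07033563]), 'joint_efforts': array([-1.18550097e-04, -4.35916686e+01,  3.52923882e+01,  1.73304806e-02,
       -1.02255801e-04,  1.08428910e-05]), 'eef_pos': array([0.16346225, 0.49861388, 0.30311553]), 'orientation': array([-1.79909839e+02,  5.96043709e-04,  1.61847213e+02]), 'force': array([-0.18826368, -0.51926142, -0.42399638]), 'ft_torque': array([ 0.05207744, -0.04284009,  0.0004433 ]), 'opening': 1.0045732061470711} 0.0539
side [[468.03055502   0.         317.44571593]
 [  0.         468.03055502 246.26246881]
 [  0.           0.           1.        ]] [[ 0.75835713 -0.65166774 -0.01495386]
 [-0.33704078 -0.37237749 -0.86471875]
 [ 0.55794083  0.66080569 -0.50203373]] [-0.38154911  0.25941128  0.96414774]
top [[600.17801638   0.         316.45512878]
 [  0.         600.17801638 247.06750063]
 [  0.           0.           1.        ]] [[-6.27945517e-04 -9.99999766e-01 -2.69826915e-04]
 [-9.85494035e-01  6.64628709e-04 -1.69708764e-01]
 [ 1.69708903e-01  1.59344958e-04 -9.85494223e-01]] [0.04661801 0.55385546 1.43965853]
```

View pics/top0.png

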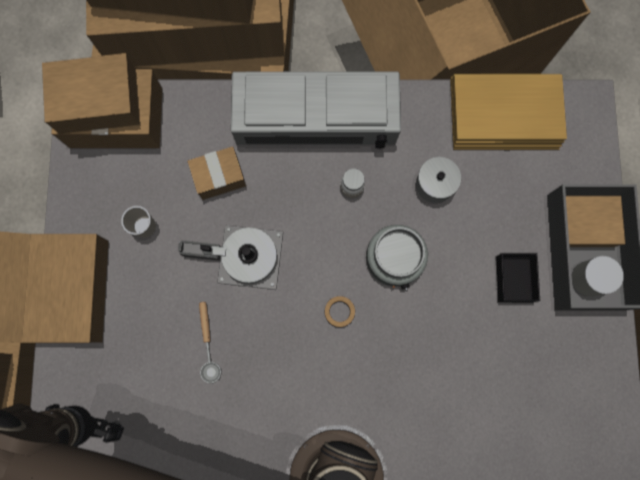

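View pics/side0.png

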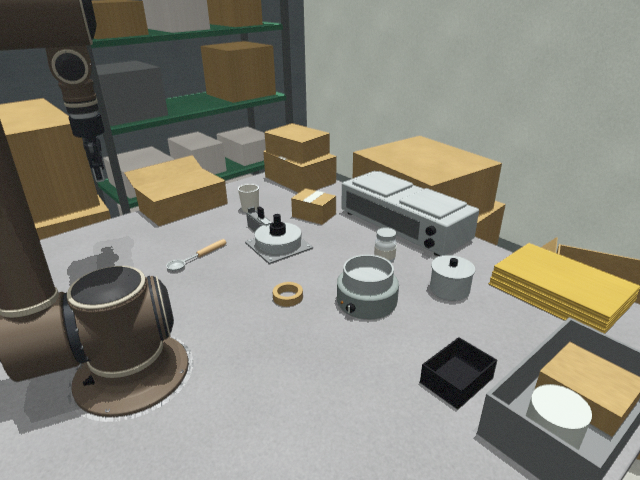

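```bash
cat > h.py <<'E'
from cell import bot
import numpy as np, cv2
def cloud(c):
    d=c["depth"]; v,u=np.indices(d.shape); K=c["mtx"]
    P=np.stack([(u-K[0,2])/K[0,0]*d,(v-K[1,2])/K[1,1]*d,d],-1)
    W=(P-c["t"])@c["R"]; W[d<=0]=np.nan
    return W
def ray(c,u,v,z):
    K=c["mtx"]; r=c["R"].T@np.linalg.solve(K,[u,v,1.]); o=-c["R"].T@c["t"]
    return o+r*(z-o[2])/r[2]
def zoom(n,c,x0,x1,y0,y1,s):
    cv2.imwrite("pics/"+n,cv2.resize(c["frame"][y0:y1,x0:x1],None,fx=s,fy=s,interpolation=cv2.INTER_CUBIC))
E
python3 - <<'E'
from h import *
c=bot.capture("top"); W=cloud(c)
zoom("zt.png",c,170,300,200,300,6); 
s=bot.capture("side"); zoom("zs.png",s,230,330,190,270,8); Ws=cloud(s)
def circ(n,Wc,u0,v0,zlo,zhi,R):
    ctr=Wc
    m=(Wc[...,2]>zlo)&(Wc[...,2]<zhi)&(np.hypot(Wc[...,0]-u0,Wc[...,1]-v0)<R)
    p=Wc[m]; (a,b),r=cv2.minEnclosingCircle(p[:,:2].astype(np.float32)); print(n,len(p),p.mean(0).round(4),np.median(p[:,2]).round(4),(round(a,4),round(b,4),round(r,4)),"ptp mid",((p.max(0)+p.min(0))/2).round(4))
for nm,u,v,z in(("lid",248,256,.046),("knob",248,254,.104),("pot",398,254,.1),("grip",206,248,.088)):print(nm,ray(c,u,v,z).round(4))
for nm,X in(("top",W),("side",Ws)):
    a=ray(c,248,256,.046); circ(nm+" lidplate",X,a[0],a[1],.04,.052,.075)
    circ(nm+" knob",X,a[0],a[1],.085,.115,.03)
    circ(nm+" collar",X,a[0],a[1],.062,.082,.03)
    a=ray(c,398,254,.1); circ(nm+" pot",X,a[0],a[1],.09,.106,.075)
    a=ray(c,206,248,.088); circ(nm+" grip",X,a[0],a[1],.078,.1,.04)
E
```

```text
lid [0.5318 0.2156 0.046 ]
knob [0.5275 0.209  0.104 ]
pot [ 0.5279 -0.1481  0.1   ]
grip [0.5448 0.3123 0.088 ]
top lidplate 1974 [0.5341 0.2142 0.0455] 0.0454 (0.5341, 0.2182, 0.0721) ptp mid [0.5353 0.2182 0.046 ]
top knob 72 [0.534  0.2138 0.1022] 0.1028 (0.5348, 0.2146, 0.0109) ptp mid [0.5346 0.2137 0.099 ]
top collar 173 [0.5343 0.2139 0.071 ] 0.0714 (0.5354, 0.2151, 0.0242) ptp mid [0.5348 0.2145 0.0715]
top pot 361 [ 0.5343 -0.153   0.0986] 0.0989 (0.5339, -0.1517, 0.0608) ptp mid [ 0.5345 -0.1522  0.0981]
top grip 55 [0.5459 0.3153 0.0869] 0.0872 (0.5459, 0.3159, 0.0131) ptp mid [0.5464 0.3159 0.0867]
side lidplate 702 [0.5243 0.2032 0.0456] 0.0456 (0.5314, 0.2174, 0.0728) ptp mid [0.5342 0.2179 0.046 ]
side knob 60 [0.5311 0.2116 0.0975] 0.0986 (0.533, 0.2143, 0.0128) ptp mid [0.5324 0.214  0.0955]
side collar 125 [0.529  0.2088 0.0705] 0.0704 (0.5326, 0.212, 0.0256) ptp mid [0.5335 0.213  0.072 ]
side pot 472 [ 0.5301 -0.155   0.0964] 0.0971 (0.5341, -0.1532, 0.0635) ptp mid [ 0.533  -0.1525  0.0962]
side grip 30 [0.5423 0.3141 0.0848] 0.0858 (0.5419, 0.3168, 0.0128) ptp mid [0.5434 0.3169 0.0842]
```

View pics/zt.png

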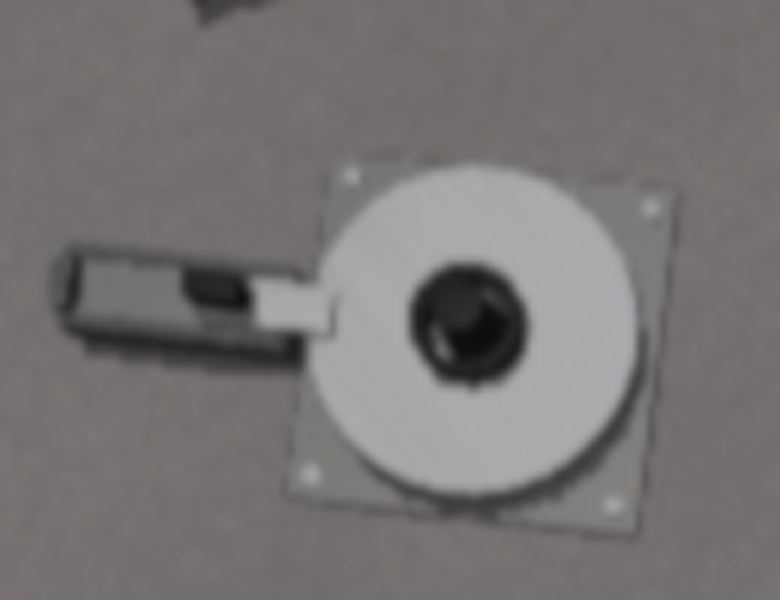

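View pics/zs.png

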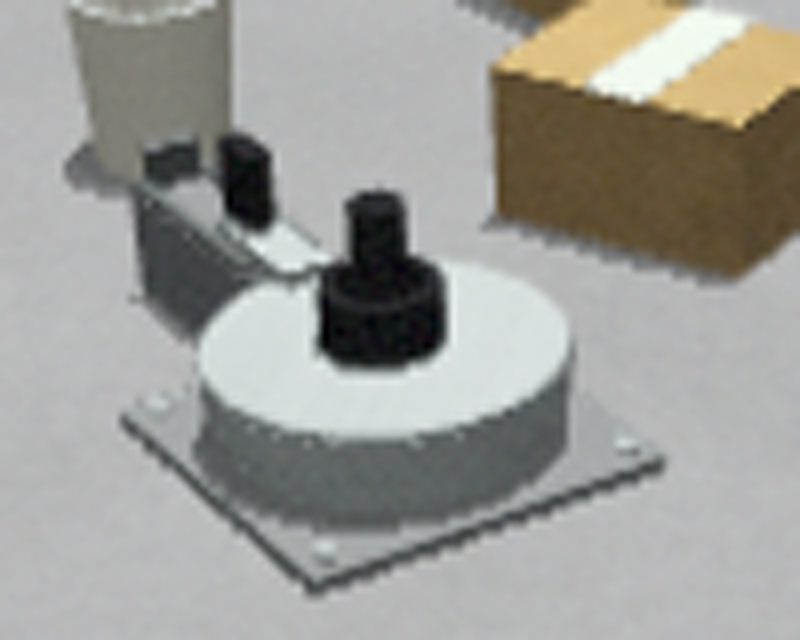

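Run:
```python
from h import *
from scipy.optimize import least_squares
c=bot.capture("top"); W=cloud(c); s=bot.capture("side"); Ws=cloud(s)
def fit(p,r=None):
    f=(lambda q:np.hypot(p[:,0]-q[0],p[:,1]-q[1])-(q[2] if r is None else r))
    return least_squares(f,[*p[:,:2].mean(0),.06],loss='soft_l1',f_scale=.002).x.round(4)
for n,X in(("top",W),("side",Ws)):
    m=(X[...,2]>.092)&(X[...,2]<.106)&(np.hypot(X[...,0]-.534,X[...,1]+.152)<.075); p=X[m]
    print(n,"pot ring",fit(p,.0575))
    m=(X[...,2]>.05)&(X[...,2]<.06)&(np.hypot(X[...,0]-.534,X[...,1]+.152)<.085); 
    # lock block
    for lo,hi in((.042,.05),(.05,.058),(.058,.07),(.08,.1)):
        m=(X[...,2]>lo)&(X[...,2]<hi)&(np.hypot(X[...,0]-.545,X[...,1]-.33)<.07)&(np.hypot(X[...,0]-.534,X[...,1]-.214)>.075)
        p=X[m]
        if len(p): print(n,lo,hi,len(p),p.min(0).round(3),p.max(0).round(3),p.mean(0).round(4), cv2.fitLine(p[:,:2].astype(np.float32),cv2.DIST_L2,0,.01,.01).ravel().round(3))
# plate
m=(W[...,2]>.004)&(W[...,2]<.013)&(abs(W[...,0]-.534)<.12)&(abs(W[...,1]-.214)<.12)
p=W[m]; print("plate",len(p),cv2.minAreaRect((p[:,:2]*1000).astype(np.float32)))
```

```text
top pot ring [ 0.5337 -0.1518  0.06  ]
top 0.042 0.05 279 [0.526 0.288 0.042] [0.57  0.387 0.05 ] [0.5482 0.3428 0.0463] [0.13  0.991 0.548 0.343]
top 0.05 0.058 135 [0.528 0.289 0.05 ] [0.569 0.384 0.058] [0.546  0.3269 0.053 ] [0.114 0.994 0.546 0.327]
top 0.058 0.07 48 [0.535 0.288 0.058] [0.564 0.386 0.07 ] [0.5509 0.3589 0.0627] [0.113 0.994 0.551 0.359]
top 0.08 0.1 51 [0.539 0.304 0.081] [0.553 0.327 0.095] [0.5456 0.3155 0.0878] [0.153 0.988 0.546 0.315]
side pot ring [ 0.532  -0.1527  0.06  ]
side 0.042 0.05 94 [0.526 0.291 0.042] [0.568 0.391 0.05 ] [0.5423 0.347  0.0462] [0.234 0.972 0.542 0.347]
side 0.05 0.058 73 [0.527 0.29  0.05 ] [0.569 0.386 0.058] [0.5432 0.3307 0.053 ] [0.142 0.99  0.543 0.331]
side 0.058 0.07 34 [0.537 0.304 0.058] [0.564 0.388 0.07 ] [0.5466 0.3466 0.0626] [0.138 0.99  0.547 0.347]
side 0.08 0.1 28 [0.539 0.302 0.08 ] [0.549 0.33  0.091] [0.5433 0.3144 0.085 ] [ 0.099 -0.995  0.543  0.314]
plate 1200 ((534.7218017578125, 214.24908447265625), (237.06610107421875, 237.69679260253906), 0.07987499982118607)
```

```bash
cat >> h.py <<'E'
from scipy.spatial.transform import Rotation as Ro
def plan(target,yaw,n=5,N=None):
    """rows from present pose to target TCP, tool straight down at yaw"""
    s=bot.get_state(); p=s["eef_pos"]; R=Ro.from_euler("xyz",s["orientation"],degrees=True)
    T=Ro.from_euler("xyz",[180,0,yaw],degrees=True)
    rv=(R.inv()*T).as_rotvec(); d=np.array(target)-p
    need=max(int(np.ceil(max(np.linalg.norm(d)*1000/38,np.linalg.norm(rv)/.118))),1)
    N=N or need
    print("t",round(s["time"],2),"pos",p.round(4),"ori",s["orientation"].round(2),"F",s["force"].round(2),"open",round(s["opening"],3),"q",s["qpos"].round(0),"rows",N)
    off=[];tw=[]
    for i in range(min(N,n)):
        Ri=R*Ro.from_rotvec(rv*i/N)
        off.append([float(x) for x in (Ri.inv().apply(d/N)*1000).round(1)]); tw.append([float(x) for x in (rv/N).round(3)])
    print({"offset":off,"twist":tw}); print("remaining mm",(d*1000).round(1),"toolframe",(R.inv().apply(d)*1000).round(1))
E
python3 - <<'E'
from h import *
c=bot.capture("top"); 
for (u,v) in((137,214),(122,214),(152,214),(137,200),(137,232)): print("cup",ray(c,u,v,.08).round(3))
plan([.5452,.3155,.25],83.5,n=13)
E
```

```text
cup [0.631 0.485 0.08 ]
cup [0.631 0.522 0.08 ]
cup [0.631 0.448 0.08 ]
cup [0.666 0.487 0.08 ]
cup [0.586 0.483 0.08 ]
t 0.35 pos [0.1635 0.4988 0.3037] ori [-179.98   -0.    161.85] F [0.98 0.48 1.05] open 0.998 q [72.  7. -2. 81.  0. 90.] rows 12
{'offset': [[-35.0, -4.6, 4.5], [-35.3, -0.6, 4.5], [-35.1, 3.4, 4.5], [-34.5, 7.4, 4.5], [-33.4, 11.3, 4.5], [-31.9, 15.0, 4.5], [-30.0, 18.5, 4.5], [-27.7, 21.8, 4.5], [-25.1, 24.8, 4.5], [-22.1, 27.5, 4.5], [-18.8, 29.9, 4.5], [-15.3, 31.8, 4.5]], 'twist': [[-0.0, 0.0, 0.114], [-0.0, 0.0, 0.114], [-0.0, 0.0, 0.114], [-0.0, 0.0, 0.114], [-0.0, 0.0, 0.114], [-0.0, 0.0, 0.114], [-0.0, 0.0, 0.114], [-0.0, 0.0, 0.114], [-0.0, 0.0, 0.114], [-0.0, 0.0, 0.114], [-0.0, 0.0, 0.114], [-0.0, 0.0, 0.114]]}
remaining mm [ 381.7 -183.3  -53.7] toolframe [-419.8  -55.3   53.7]
```

Request:
apply_moves:
  offset:
    - [-35, -4.6, 4.5]
    - [-35.3, -0.6, 4.5]
    - [-35.1, 3.4, 4.5]
    - [-34.5, 7.4, 4.5]
    - [-33.4, 11.3, 4.5]
  twist:
    - [0, 0, 0.114]
    - [0, 0, 0.114]
    - [0, 0, 0.114]
    - [0, 0, 0.114]
    - [0, 0, 0.114]
  fingers: 45

```text
time: 0.77
eef_pos: [0.3222, 0.4231, 0.2811]
orientation: [179.9, -0.2, 128.6]
force: [0.1, 1.0, 0.6]
opening: 0.526
```

Run:
```python
from h import *
plan([.5452,.3155,.25],83.5)
```

```text
t 0.77 pos [0.3222 0.4231 0.2811] ori [ 1.7991e+02 -1.7000e-01  1.2865e+02] F [0.15 1.01 0.61] open 0.526 q [ 53.   8.  -4.  78.   0. 104.] rows 7
{'offset': [[-31.9, 15.3, 4.4], [-30.0, 18.8, 4.4], [-27.7, 22.0, 4.4], [-25.1, 25.0, 4.4], [-22.1, 27.6, 4.4]], 'twist': [[0.0, -0.0, 0.113], [0.0, -0.0, 0.113], [0.0, -0.0, 0.113], [0.0, -0.0, 0.113], [0.0, -0.0, 0.113]]}
remaining mm [ 223.  -107.6  -31.1] toolframe [-223.4  106.9   30.6]
```

Request:
apply_moves:
  offset:
    - [-31.9, 15.3, 4.4]
    - [-30, 18.8, 4.4]
    - [-27.7, 22, 4.4]
    - [-25.1, 25, 4.4]
    - [-22.1, 27.6, 4.4]
  twist:
    - [0, 0, 0.113]
    - [0, 0, 0.113]
    - [0, 0, 0.113]
    - [0, 0, 0.113]
    - [0, 0, 0.113]

```text
time: 1.18
eef_pos: [0.4876, 0.3391, 0.258]
orientation: [180.0, -0.3, 94.6]
force: [0.2, -0.3, 0.3]
opening: 0.528
```

Run:
```python
from h import *
plan([.5452,.3155,.20],83.5,N=4)
```

```text
t 1.18 pos [0.4876 0.3391 0.258 ] ori [179.98  -0.26  94.63] F [ 0.17 -0.28  0.32] open 0.528 q [ 35.  15.   1.  76.   0. 120.] rows 4
{'offset': [[-7.1, 13.9, 14.5], [-6.4, 14.2, 14.5], [-5.7, 14.5, 14.5], [-5.0, 14.7, 14.5]], 'twist': [[-0.0, -0.001, 0.049], [-0.0, -0.001, 0.049], [-0.0, -0.001, 0.049], [-0.0, -0.001, 0.049]]}
remaining mm [ 57.6 -23.6 -58. ] toolframe [-28.4  55.4  57.9]
```

Request:
apply_moves:
  offset:
    - [-7.1, 13.9, 14.5]
    - [-6.4, 14.2, 14.5]
    - [-5.7, 14.5, 14.5]
    - [-5, 14.7, 14.5]
  twist:
    - [0, 0, 0.049]
    - [0, 0, 0.049]
    - [0, 0, 0.049]
    - [0, 0, 0.049]

```text
time: 1.52
eef_pos: [0.5534, 0.3104, 0.1997]
orientation: [179.8, -0.4, 82.2]
force: [-0.0, 0.8, 0.0]
opening: 0.524
```

Run:
```python
from h import *
plan([.5452,.3150,.133],83.5,N=5)
c=bot.capture("side"); zoom("a1.png",c,200,330,150,270,6)
```

```text
t 1.52 pos [0.5534 0.3104 0.1997] ori [179.76  -0.41  82.22] F [-0.02  0.76  0.01] open 0.524 q [ 29.  20.   1.  70.   0. 127.] rows 5
{'offset': [[0.6, -1.8, 13.3], [0.6, -1.8, 13.3], [0.6, -1.8, 13.3], [0.7, -1.8, 13.3], [0.7, -1.7, 13.3]], 'twist': [[0.001, -0.001, -0.004], [0.001, -0.001, -0.004], [0.001, -0.001, -0.004], [0.001, -0.001, -0.004], [0.001, -0.001, -0.004]]}
remaining mm [ -8.2   4.6 -66.7] toolframe [ 2.9 -9.  66.7]
```

View pics/a1.png

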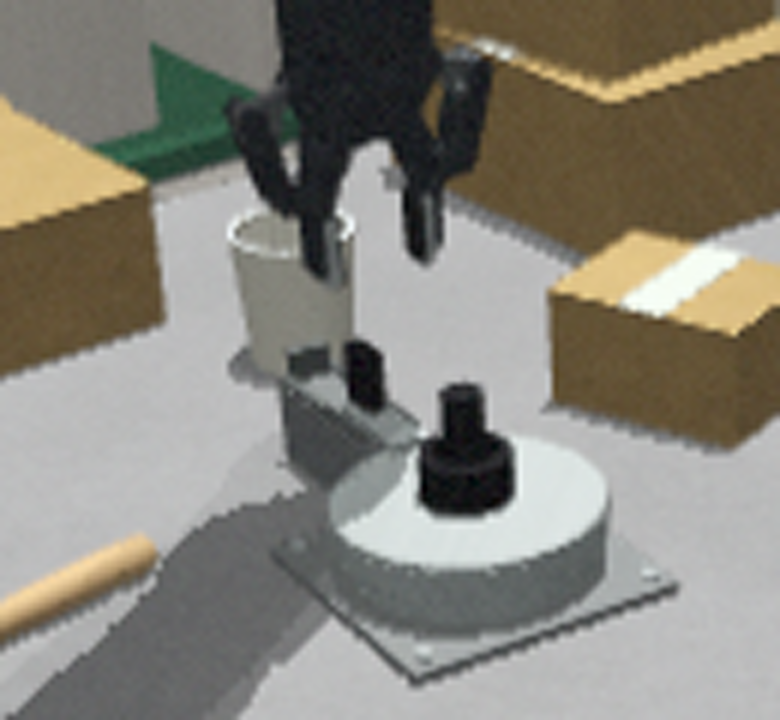

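The side view shows the fingers (zoom 325,250 and 425,230) straddling the lock grip (365,375) along the right axis. I descend next.

Request:
apply_moves:
  offset:
    - [0.6, -4, 13.3]
    - [0.6, -3, 13.3]
    - [0.6, -2, 13.3]
    - [0.7, 0, 13.3]
    - [0.5, 0, 13]
  twist:
    - [0, 0, -0.006]
    - [0, 0, -0.006]
    - [0, 0, -0.004]
    - [0, 0, -0.004]
    - [0, 0, 0]

```text
time: 1.98
eef_pos: [0.5483, 0.3122, 0.1278]
orientation: [179.8, -0.3, 83.0]
force: [-0.8, 0.4, -1.1]
opening: 0.528
```

Run:
```python
from h import *
plan([.5452,.3150,.133],83.5,N=1)
```

```text
t 1.98 pos [0.5483 0.3122 0.1278] ori [179.81  -0.26  83.03] F [-0.8   0.39 -1.09] open 0.528 q [ 30.  21.  -7.  62.   0. 127.] rows 1
{'offset': [[2.5, -3.4, -5.2]], 'twist': [[0.003, -0.005, -0.008]]}
remaining mm [-3.1  2.8  5.2] toolframe [ 2.5 -3.4 -5.2]
```

Request:
apply_moves:
  offset:
    - [2.5, -3.2, -5.2]
    - [0, 0, 0]
  twist:
    - [0, 0, -0.008]
    - [0, 0, 0]

```text
time: 2.15
eef_pos: [0.5435, 0.3146, 0.1303]
orientation: [-179.9, -0.1, 83.6]
force: [0.5, 0.4, 1.3]
opening: 0.526
```

Request:
apply_moves:
  offset:
    - [0, 0, 0]
    - [0, 0, 0]
    - [0, 0, 0]
    - [0, 0, 0]
    - [0, 0, 0]
  twist:
    - [0, 0, 0]
    - [0, 0, 0]
    - [0, 0, 0]
    - [0, 0, 0]
    - [0, 0, 0]
  fingers: 0
  squeeze: 30

```text
time: 2.57
eef_pos: [0.5459, 0.3151, 0.1327]
orientation: [179.7, -0.1, 83.6]
force: [0.4, 0.6, -3.2]
opening: 0.133
```

Run:
```python
from h import *
s=bot.get_state()
p=s["eef_pos"]; d=np.array([.1132,.9936,0])
plan(p+.047*d,83.5,N=8)
c=bot.capture("side"); zoom("a2.png",c,200,330,150,270,6)
```

```text
t 2.57 pos [0.5459 0.3151 0.1327] ori [ 1.7972e+02 -9.0000e-02  8.3610e+01] F [ 0.4   0.64 -3.18] open 0.133 q [ 30.  21.  -6.  62.  -0. 126.] rows 8
{'offset': [[5.9, 0.0, 0.0], [5.9, 0.0, 0.0], [5.9, 0.0, 0.0], [5.9, 0.0, 0.0], [5.9, 0.0, 0.0]], 'twist': [[0.001, -0.0, 0.0], [0.001, -0.0, 0.0], [0.001, -0.0, 0.0], [0.001, -0.0, 0.0], [0.001, -0.0, 0.0]]}
remaining mm [ 5.3 46.7  0. ] toolframe [47.   0.1  0.1]
```

View pics/a2.png

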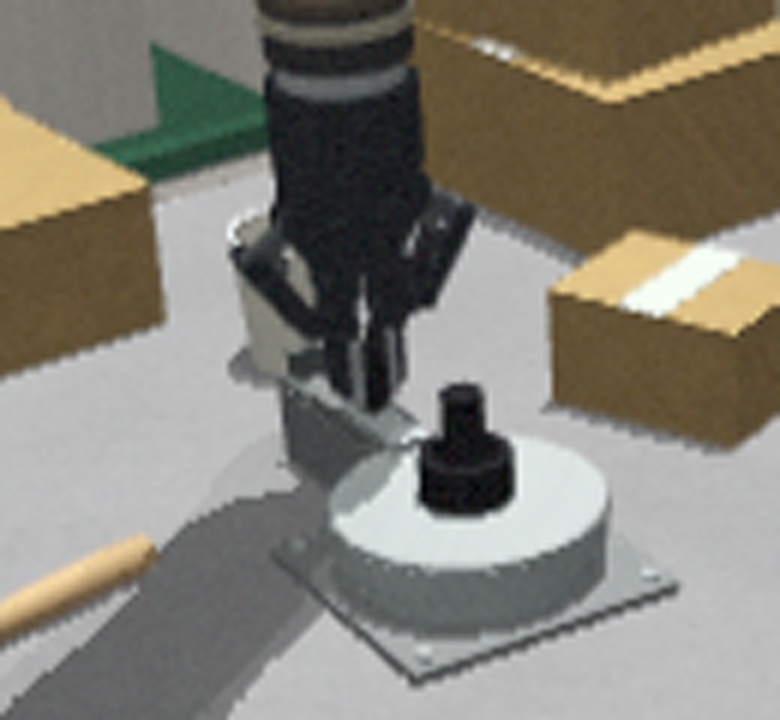

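The grip is held (opening 0.133, about 12 mm). I slide it now.

Request:
apply_moves:
  offset:
    - [6, 0, 0]
    - [6, 0, 0]
    - [6, 0, 0]
    - [6, 0, 0]
    - [6, 0, 0]
  twist:
    - [0, 0, 0]
    - [0, 0, 0]
    - [0, 0, 0]
    - [0, 0, 0]
    - [0, 0, 0]

```text
time: 3.03
eef_pos: [0.5492, 0.3451, 0.1327]
orientation: [179.7, 0.1, 83.5]
force: [1.8, -2.2, -3.7]
opening: 0.132
```

Run:
```python
from h import *
plan(np.array([.5459,.3151,.1327])+.047*np.array([.1132,.9936,0]),83.5,N=3)
```

```text
t 3.03 pos [0.5492 0.3451 0.1327] ori [1.7975e+02 1.2000e-01 8.3510e+01] F [ 1.75 -2.23 -3.7 ] open 0.132 q [ 32.  23.  -3.  64.  -0. 129.] rows 3
{'offset': [[5.6, 0.0, -0.0], [5.6, 0.0, -0.0], [5.6, 0.0, -0.0]], 'twist': [[0.001, 0.001, 0.0], [0.001, 0.001, 0.0], [0.001, 0.001, 0.0]]}
remaining mm [ 2.  16.7  0. ] toolframe [16.8  0.1 -0.1]
```

Request:
apply_moves:
  offset:
    - [5, 0, 0]
    - [5, 0, 0]
    - [4, 0, 0]
    - [2, 0, 0]
  twist:
    - [0, 0, 0]
    - [0, 0, 0]
    - [0, 0, 0]
    - [0, 0, 0]

```text
time: 3.37
eef_pos: [0.5507, 0.3591, 0.1325]
orientation: [179.7, 0.9, 83.4]
force: [0.2, -12.7, 2.5]
opening: 0.136
```

Run:
```python
from h import *
plan(np.array([.5459,.3151,.1327])+.047*np.array([.1132,.9936,0]),83.5,N=3)
```

```text
t 3.37 pos [0.5507 0.3591 0.1325] ori [179.65   0.86  83.44] F [  0.25 -12.75   2.45] open 0.136 q [ 33.  24.  -2.  65.  -1. 130.] rows 3
{'offset': [[0.9, 0.1, -0.1], [0.9, 0.1, -0.1], [0.9, 0.1, -0.1]], 'twist': [[0.002, 0.005, -0.0], [0.002, 0.005, -0.0], [0.002, 0.005, -0.0]]}
remaining mm [0.5 2.7 0.2] toolframe [ 2.7  0.2 -0.3]
```

Request:
apply_moves:
  offset:
    - [2, 0, 0]
    - [1, 0, 0]
    - [0, 0, 0]
    - [0, 0, 0]
  twist:
    - [0, 0, 0]
    - [0, 0, 0]
    - [0, 0, 0]
    - [0, 0, 0]

```text
time: 3.7
eef_pos: [0.5508, 0.3595, 0.1325]
orientation: [179.6, 1.4, 83.4]
force: [0.3, -3.6, -3.2]
opening: 0.13
```

Request:
apply_moves:
  offset:
    - [0, 0, 0]
    - [0, 0, 0]
    - [0, 0, 0]
    - [0, 0, 0]
  twist:
    - [0, 0, 0]
    - [0, 0, 0]
    - [0, 0, 0]
    - [0, 0, 0]
  fingers: 40

```text
time: 4.03
eef_pos: [0.5517, 0.3625, 0.1349]
orientation: [179.4, 1.0, 83.4]
force: [-0.2, -0.1, 0.6]
opening: 0.469
```

Run:
```python
from h import *
s=bot.get_state(); p=s["eef_pos"]
plan([p[0],p[1],.2],83.5,N=4)
```

```text
t 4.03 pos [0.5517 0.3625 0.1349] ori [179.44   1.02  83.41] F [-0.18 -0.1   0.56] open 0.469 q [ 34.  24.  -1.  65.  -1. 130.] rows 4
{'offset': [[-0.3, 0.2, -16.3], [-0.2, 0.1, -16.3], [-0.1, 0.1, -16.3], [-0.1, 0.0, -16.3]], 'twist': [[0.002, 0.004, -0.0], [0.002, 0.004, -0.0], [0.002, 0.004, -0.0], [0.002, 0.004, -0.0]]}
remaining mm [ 0.   0.  65.1] toolframe [ -1.2   0.6 -65. ]
```

Request:
apply_moves:
  offset:
    - [0, 0, -16.3]
    - [0, 0, -16.3]
    - [0, 0, -16.3]
    - [0, 0, -16.3]
  twist:
    - [0.002, 0.004, 0]
    - [0.002, 0.004, 0]
    - [0.002, 0.004, 0]
    - [0.002, 0.004, 0]

```text
time: 4.37
eef_pos: [0.5498, 0.3641, 0.1991]
orientation: [-179.8, 0.2, 83.5]
force: [-0.2, -0.5, 0.5]
opening: 0.47
```

Run:
```python
from h import *
plan([.5345,.2142,.20],83.5,N=5)
c=bot.capture("side"); zoom("a3.png",c,200,330,150,270,6)
```

```text
t 4.37 pos [0.5498 0.3641 0.1991] ori [-179.84    0.18   83.49] F [-0.2  -0.46  0.5 ] open 0.47 q [ 34.  23.   5.  72.  -0. 130.] rows 5
{'offset': [[-30.1, 0.3, -0.1], [-30.1, 0.3, -0.1], [-30.1, 0.3, -0.1], [-30.1, 0.3, -0.2], [-30.1, 0.3, -0.2]], 'twist': [[-0.001, 0.001, -0.0], [-0.001, 0.001, -0.0], [-0.001, 0.001, -0.0], [-0.001, 0.001, -0.0], [-0.001, 0.001, -0.0]]}
remaining mm [ -15.3 -149.9    0.9] toolframe [-150.7    1.7   -0.5]
```

View pics/a3.png

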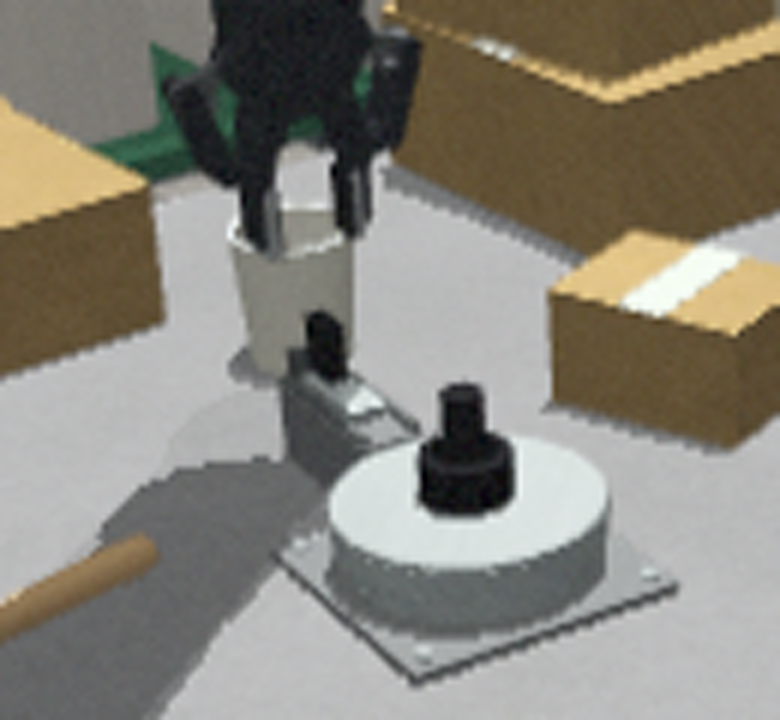

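The grip (zoom 325,345) is against the stop and the tongue (365,400) is clear of the lid. Next is the knob.

Request:
apply_moves:
  offset:
    - [-30, 0.3, 0]
    - [-30, 0.3, 0]
    - [-30, 0.3, 0]
    - [-30, 0.3, 0]
    - [-28, 0.3, 0]
  twist:
    - [0, 0, 0]
    - [0, 0, 0]
    - [0, 0, 0]
    - [0, 0, 0]
    - [0, 0, 0]
  fingers: 45

```text
time: 4.83
eef_pos: [0.5373, 0.2204, 0.2053]
orientation: [179.4, -0.5, 84.0]
force: [0.8, 0.2, 0.6]
opening: 0.527
```

Run:
```python
from h import *
plan([.5345,.2142,.150],83.5,N=5)
```

```text
t 4.83 pos [0.5373 0.2204 0.2053] ori [179.44  -0.51  84.05] F [0.81 0.2  0.58] open 0.527 q [ 22.  14.  -7.  69.   0. 118.] rows 5
{'offset': [[-1.4, -0.5, 11.0], [-1.4, -0.5, 11.0], [-1.4, -0.5, 11.0], [-1.3, -0.5, 11.1], [-1.3, -0.4, 11.1]], 'twist': [[0.002, -0.002, 0.002], [0.002, -0.002, 0.002], [0.002, -0.002, 0.002], [0.002, -0.002, 0.002], [0.002, -0.002, 0.002]]}
remaining mm [ -2.8  -6.2 -55.3] toolframe [-7.  -2.7 55.2]
```

Request:
apply_moves:
  offset:
    - [-3, -0.5, 11]
    - [-1.5, -0.5, 11]
    - [0, 0, 11]
    - [0, 0, 11]
    - [0, 0, 8]
  twist:
    - [0.002, -0.002, 0.002]
    - [0.002, -0.002, 0.002]
    - [0.002, -0.002, 0.002]
    - [0.002, 0, 0]
    - [0, 0, 0]

```text
time: 5.25
eef_pos: [0.5371, 0.2138, 0.1522]
orientation: [179.6, -0.3, 83.4]
force: [0.2, 0.4, -0.6]
opening: 0.526
```

Run:
```python
from h import *
plan([.5345,.2142,.149],83.5,N=2)
```

```text
t 5.25 pos [0.5371 0.2138 0.1522] ori [179.6   -0.32  83.41] F [ 0.22  0.39 -0.58] open 0.526 q [ 22.  15. -12.  63.   0. 118.] rows 2
{'offset': [[0.0, -1.3, 1.6], [0.0, -1.3, 1.6]], 'twist': [[0.003, -0.003, -0.001], [0.003, -0.003, -0.001]]}
remaining mm [-2.6  0.4 -3.2] toolframe [ 0.1 -2.6  3.2]
```

Request:
apply_moves:
  offset:
    - [0, -2, 1]
    - [0, 0, 0]
    - [0, 0, 0]
  twist:
    - [0.003, -0.003, 0]
    - [0, 0, 0]
    - [0, 0, 0]

```text
time: 5.5
eef_pos: [0.5335, 0.216, 0.1465]
orientation: [-179.9, 0.0, 83.6]
force: [0.6, -0.7, 0.8]
opening: 0.523
```

Run:
```python
from h import *
plan([.5345,.2142,.149],83.5,N=2)
c=bot.capture("side"); zoom("a4.png",c,200,330,150,270,6)
```

```text
t 5.5 pos [0.5335 0.216  0.1465] ori [-1.7988e+02  2.0000e-02  8.3600e+01] F [ 0.62 -0.73  0.8 ] open 0.523 q [ 22.  15. -12.  62.   0. 118.] rows 2
{'offset': [[-0.9, 0.6, -1.2], [-0.9, 0.6, -1.2]], 'twist': [[-0.001, 0.0, 0.001], [-0.001, 0.0, 0.001]]}
remaining mm [ 1.  -1.8  2.5] toolframe [-1.7  1.2 -2.5]
```

View pics/a4.png

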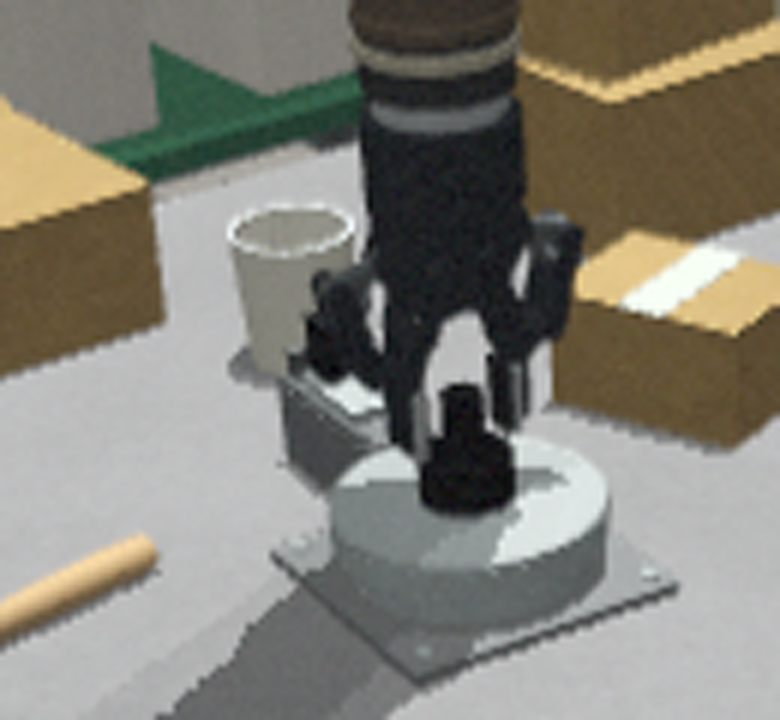

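The knob (zoom 462,400) stands midway between the fingers. I make a small correction up, then close.

Request:
apply_moves:
  offset:
    - [-1.5, 1, -2.5]
    - [0, 0, 0]
  twist:
    - [0, 0, 0]
    - [0, 0, 0]

```text
time: 5.72
eef_pos: [0.5347, 0.2151, 0.1498]
orientation: [-179.9, -0.0, 83.7]
force: [-0.2, -0.2, 0.7]
opening: 0.531
```

Request:
apply_moves:
  offset:
    - [0, 0, 0]
    - [0, 0, 0]
    - [0, 0, 0]
    - [0, 0, 0]
    - [0, 0, 0]
  twist:
    - [0, 0, 0]
    - [0, 0, 0]
    - [0, 0, 0]
    - [0, 0, 0]
    - [0, 0, 0]
  fingers: 0
  squeeze: 50

```text
time: 6.13
eef_pos: [0.5353, 0.2153, 0.1512]
orientation: [180.0, -0.1, 83.7]
force: [-0.0, 1.2, -1.3]
opening: 0.242
```

Run:
```python
from h import *
p=bot.get_state()["eef_pos"]
plan([p[0],p[1],p[2]+.03],83.5,N=6)
c=bot.capture("side"); zoom("a5.png",c,200,330,150,270,6)
```

```text
t 6.13 pos [0.5353 0.2153 0.1512] ori [ 1.7997e+02 -1.0000e-01  8.3650e+01] F [-0.02  1.18 -1.26] open 0.242 q [ 22.  15. -12.  63.   0. 118.] rows 6
{'offset': [[0.0, 0.0, -5.0], [0.0, 0.0, -5.0], [0.0, 0.0, -5.0], [0.0, 0.0, -5.0], [0.0, 0.0, -5.0]], 'twist': [[0.0, -0.0, 0.0], [0.0, -0.0, 0.0], [0.0, -0.0, 0.0], [0.0, -0.0, 0.0], [0.0, -0.0, 0.0]]}
remaining mm [ 0.  0. 30.] toolframe [  0.1   0.  -30. ]
```

View pics/a5.png

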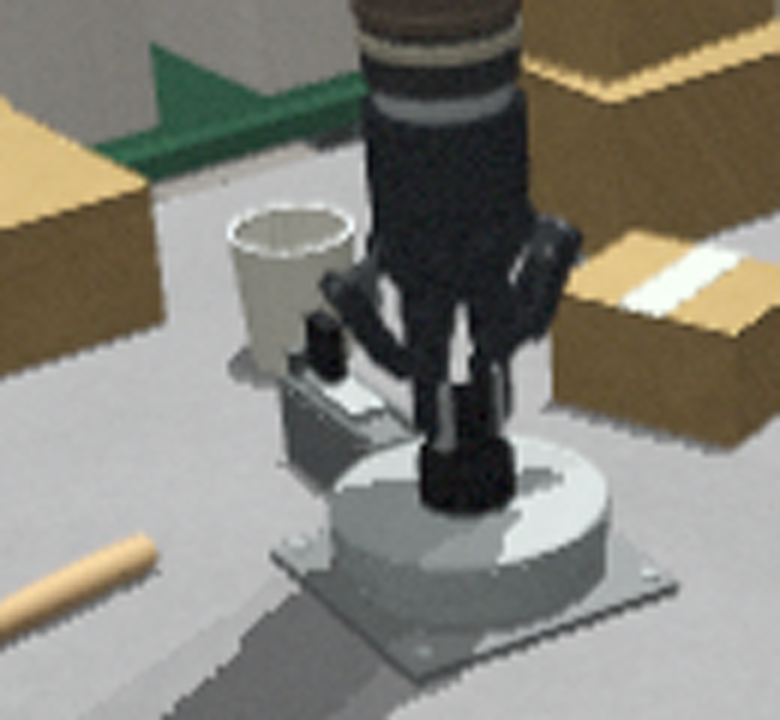

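Request:
apply_moves:
  offset:
    - [0, 0, -4]
    - [0, 0, -6]
    - [0, 0, -8]
    - [0, 0, -8]
    - [0, 0, -8]
  twist:
    - [0, 0, 0]
    - [0, 0, 0]
    - [0, 0, 0]
    - [0, 0, 0]
    - [0, 0, 0]

```text
time: 6.6
eef_pos: [0.5329, 0.214, 0.1835]
orientation: [-179.6, 0.2, 83.6]
force: [-0.1, 0.6, -5.5]
opening: 0.243
```

Request:
apply_moves:
  offset:
    - [0, 0, -14]
    - [0, 0, -18]
    - [0, 0, -18]
    - [0, 0, -18]
    - [0, 0, -12]
  twist:
    - [0, 0, 0]
    - [0, 0, 0]
    - [0, 0, 0]
    - [0, 0, 0]
    - [0, 0, 0]

```text
time: 7.02
eef_pos: [0.5326, 0.2137, 0.2689]
orientation: [-179.5, 0.3, 83.6]
force: [0.6, 0.4, -5.6]
opening: 0.24
```

Run:
```python
from h import *
plan([.5335,-.152,.275],83.5)
c=bot.capture("side"); cv2.imwrite("pics/a6.png",c["frame"][50:350,100:500].repeat(2,0).repeat(2,1))
```

```text
t 7.02 pos [0.5326 0.2137 0.2689] ori [-179.46    0.25   83.63] F [ 0.58  0.38 -5.56] open 0.24 q [ 22.  13.   0.  78.   0. 118.] rows 10
{'offset': [[-36.3, 4.1, -0.5], [-36.3, 4.2, -0.5], [-36.3, 4.2, -0.5], [-36.3, 4.2, -0.5], [-36.3, 4.2, -0.5]], 'twist': [[-0.001, 0.0, 0.0], [-0.001, 0.0, 0.0], [-0.001, 0.0, 0.0], [-0.001, 0.0, 0.0], [-0.001, 0.0, 0.0]]}
remaining mm [   0.9 -365.7    6.1] toolframe [-363.4   41.4   -4.8]
```

View pics/a6.png

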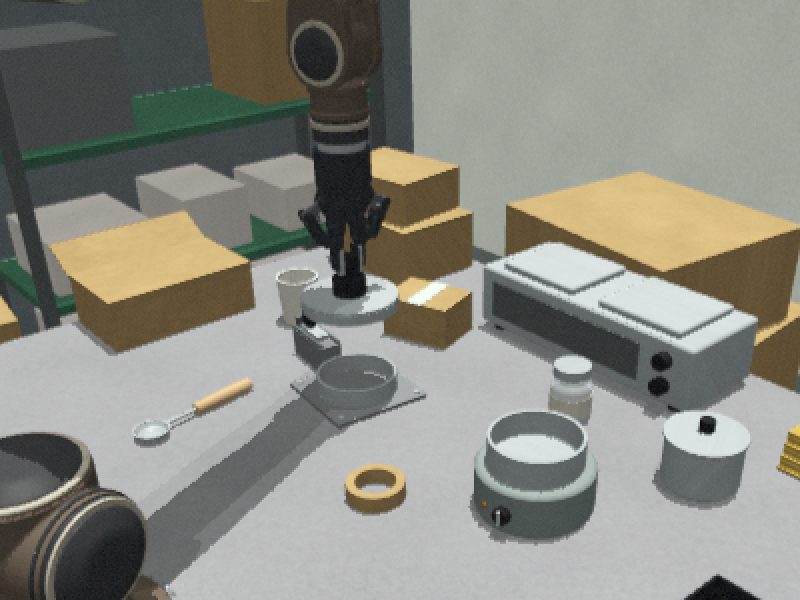

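Both lids hang together and level, clear of the cradle. I carry them across gently.

Request:
apply_moves:
  offset:
    - [-10, 1, -1]
    - [-18, 2, -1]
    - [-24, 2.8, -1]
    - [-24, 2.8, 0]
    - [-24, 2.8, 0]
  twist:
    - [-0.001, 0, 0]
    - [-0.001, 0, 0]
    - [0, 0, 0]
    - [0, 0, 0]
    - [0, 0, 0]

```text
time: 7.48
eef_pos: [0.5336, 0.1126, 0.2753]
orientation: [-179.9, 0.0, 84.1]
force: [0.7, -0.4, -5.0]
opening: 0.235
```

Run:
```python
from h import *
plan([.5335,-.152,.275],83.5,N=10)
```

```text
t 7.48 pos [0.5336 0.1126 0.2753] ori [-1.7989e+02  4.0000e-02  8.4100e+01] F [ 0.69 -0.42 -5.  ] open 0.235 q [ 12.  10.  -3.  77.  -0. 108.] rows 10
{'offset': [[-26.3, 2.7, 0.0], [-26.3, 2.7, 0.0], [-26.3, 2.8, 0.0], [-26.3, 2.8, 0.0], [-26.3, 2.8, 0.0]], 'twist': [[-0.0, 0.0, 0.001], [-0.0, 0.0, 0.001], [-0.0, 0.0, 0.001], [-0.0, 0.0, 0.001], [-0.0, 0.0, 0.001]]}
remaining mm [-1.000e-01 -2.646e+02 -3.000e-01] toolframe [-263.2   27.2    0.4]
```

Request:
apply_moves:
  offset:
    - [-26, 2.7, 0]
    - [-26, 2.7, 0]
    - [-26, 2.8, 0]
    - [-26, 2.8, 0]
    - [-26, 2.8, 0]
  twist:
    - [0, 0, 0.001]
    - [0, 0, 0.001]
    - [0, 0, 0.001]
    - [0, 0, 0.001]
    - [0, 0, 0.001]

```text
time: 7.9
eef_pos: [0.5303, -0.0267, 0.2727]
orientation: [-179.7, 0.2, 83.8]
force: [0.7, -0.9, -4.9]
opening: 0.234
```

Run:
```python
from h import *
plan([.5335,-.152,.275],83.5,N=6)
```

```text
t 7.9 pos [ 0.5303 -0.0267  0.2727] ori [-179.67    0.18   83.85] F [ 0.66 -0.92 -4.87] open 0.234 q [-3.  8. -5. 77. -0. 93.] rows 6
{'offset': [[-20.7, 2.8, -0.3], [-20.7, 2.8, -0.3], [-20.7, 2.8, -0.4], [-20.7, 2.8, -0.4], [-20.7, 2.9, -0.4]], 'twist': [[-0.001, 0.001, 0.001], [-0.001, 0.001, 0.001], [-0.001, 0.001, 0.001], [-0.001, 0.001, 0.001], [-0.001, 0.001, 0.001]]}
remaining mm [   3.2 -125.3    2.3] toolframe [-124.3   16.6   -2. ]
```

Request:
apply_moves:
  offset:
    - [-24, 3, -0.3]
    - [-24, 3, -0.3]
    - [-22, 3, -0.4]
    - [-18, 3, -0.4]
    - [-14, 2, -0.4]
  twist:
    - [-0.001, 0.001, 0.001]
    - [-0.001, 0.001, 0.001]
    - [-0.001, 0.001, 0.001]
    - [-0.001, 0.001, 0.001]
    - [0, 0, 0]

```text
time: 8.32
eef_pos: [0.5284, -0.1399, 0.2717]
orientation: [-179.6, 0.1, 83.3]
force: [0.3, 0.2, -5.3]
opening: 0.234
```

Request:
apply_moves:
  offset:
    - [-8, 1, 0]
    - [0, 0, 0]
    - [0, 0, 0]
  twist:
    - [0, 0, 0]
    - [0, 0, 0]
    - [0, 0, 0]

```text
time: 8.57
eef_pos: [0.5266, -0.1522, 0.2701]
orientation: [-179.5, 0.1, 83.0]
force: [-0.4, 0.7, -6.0]
opening: 0.24
```

Run:
```python
from h import *
plan([.5335,-.152,.265],83.5,N=4)
c=bot.capture("side"); cv2.imwrite("pics/a7.png",c["frame"][150:350,250:500].repeat(3,0).repeat(3,1))
t=bot.capture("top"); zoom("a7t.png",t,330,470,190,300,5)
X=cloud(c); m=(np.hypot(X[...,0]-.534,X[...,1]+.152)<.085)&(X[...,2]>.13)&(X[...,2]<.175); p=X[m]; print(len(p),p.min(0),p.max(0))
X=cloud(t); m=(np.hypot(X[...,0]-.534,X[...,1]+.152)<.085)&(X[...,2]>.14)&(X[...,2]<.175); p=X[m]; print(len(p),p.min(0),p.max(0),cv2.minEnclosingCircle(p[:,:2].astype(np.float32)))
```

```text
t 8.57 pos [ 0.5266 -0.1522  0.2701] ori [-1.7947e+02  1.4000e-01  8.3030e+01] F [-0.39  0.66 -5.98] open 0.24 q [-16.  10.  -3.  77.  -0.  81.] rows 4
{'offset': [[0.2, 1.7, 1.3], [0.2, 1.7, 1.3], [0.2, 1.7, 1.3], [0.2, 1.7, 1.3]], 'twist': [[-0.002, 0.001, -0.002], [-0.002, 0.001, -0.002], [-0.002, 0.001, -0.002], [-0.002, 0.001, -0.002]]}
remaining mm [ 6.9  0.2 -5.1] toolframe [1.  6.8 5. ]
1536 [ 0.45384271 -0.22168221  0.14418512] [ 0.59211362 -0.08119935  0.17486403]
1045 [ 0.46232553 -0.15069735  0.14456665] [ 0.59301904 -0.08344697  0.17469092] ((0.5278764963150024, -0.136611670255661), 0.06644338369369507)
```

View pics/a7.png

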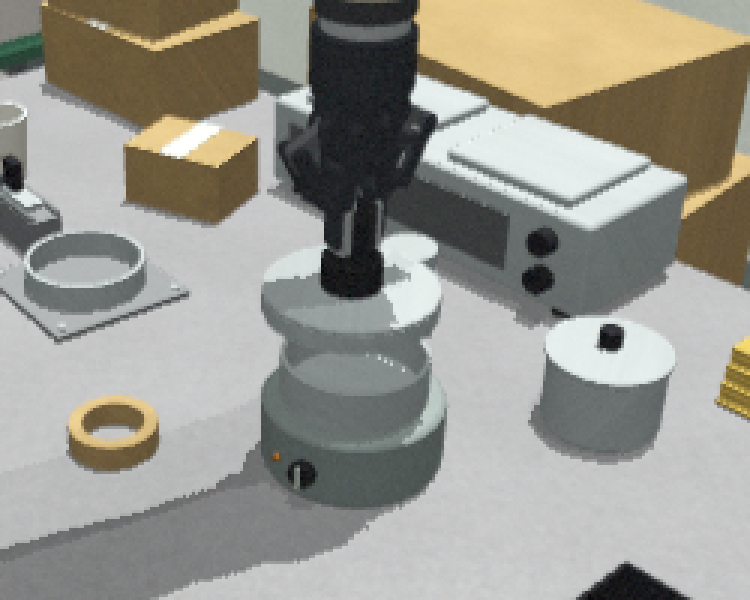

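View pics/a7t.png

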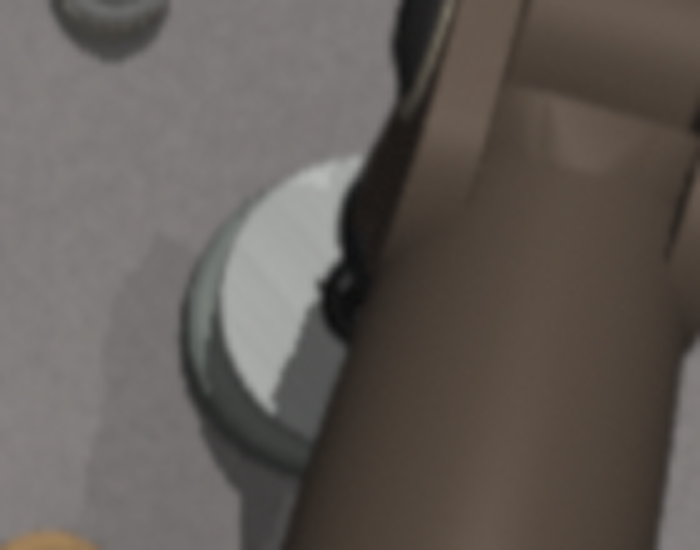

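The lids hang level above the pot, about 7 mm short in x, in agreement with the TCP pose. I correct that and then lower.

Request:
apply_moves:
  offset:
    - [0.2, 2, 4]
    - [0.2, 2, 5]
    - [0.2, 2, 5]
    - [0, 0.8, 5]
    - [0, 0, 4]
  twist:
    - [-0.002, 0.001, -0.002]
    - [-0.002, 0.001, -0.002]
    - [-0.002, 0.001, -0.002]
    - [-0.002, 0, -0.002]
    - [0, 0, 0]

```text
time: 9.08
eef_pos: [0.5349, -0.1482, 0.2458]
orientation: [179.9, -0.1, 83.9]
force: [-0.2, -0.4, -5.2]
opening: 0.242
```

Run:
```python
from h import *
plan([.534,-.152,.24],83.5,N=3)
```

```text
t 9.08 pos [ 0.5349 -0.1482  0.2458] ori [ 1.7992e+02 -9.0000e-02  8.3910e+01] F [-0.21 -0.43 -5.17] open 0.242 q [-16.  11.  -5.  74.   0.  81.] rows 3
{'offset': [[-1.3, -0.2, 1.9], [-1.3, -0.2, 1.9], [-1.3, -0.2, 1.9]], 'twist': [[0.0, -0.001, 0.002], [0.0, -0.001, 0.002], [0.0, -0.001, 0.002]]}
remaining mm [-0.9 -3.8 -5.8] toolframe [-3.8 -0.5  5.8]
```

Request:
apply_moves:
  offset:
    - [-2, 0, 2]
    - [-1, 0, 2]
    - [0, 0, 1]
    - [0, 0, 0]
    - [0, 0, 0]
  twist:
    - [0, 0, 0.002]
    - [0, 0, 0.002]
    - [0, 0, 0]
    - [0, 0, 0]
    - [0, 0, 0]

```text
time: 9.5
eef_pos: [0.5339, -0.1508, 0.2382]
orientation: [-179.9, -0.1, 83.7]
force: [-0.0, -0.6, -5.6]
opening: 0.237
```

Run:
```python
from h import *
plan([.534,-.152,.22],83.5,N=5)
c=bot.capture("side");X=cloud(c)
plan([.534,-.152,.22],83.5,N=5)
for lo,hi in((.118,.132),(.092,.102)):
  m=(np.hypot(X[...,0]-.534,X[...,1]+.152)<.085)&(X[...,2]>lo)&(X[...,2]<hi); p=X[m]; print(len(p),p.min(0),p.max(0))
```

```text
t 9.5 pos [ 0.5339 -0.1508  0.2382] ori [-1.7989e+02 -1.2000e-01  8.3720e+01] F [-0.02 -0.63 -5.57] open 0.237 q [-16.  11.  -6.  73.   0.  80.] rows 5
{'offset': [[-0.3, 0.0, 3.6], [-0.2, 0.0, 3.6], [-0.2, 0.0, 3.6], [-0.2, 0.0, 3.6], [-0.2, 0.0, 3.6]], 'twist': [[-0.0, -0.0, 0.001], [-0.0, -0.0, 0.001], [-0.0, -0.0, 0.001], [-0.0, -0.0, 0.001], [-0.0, -0.0, 0.001]]}
remaining mm [  0.1  -1.2 -18.2] toolframe [-1.3  0.2 18.2]
t 9.55 pos [ 0.534  -0.1508  0.2383] ori [-1.799e+02 -1.200e-01  8.371e+01] F [-0.24  0.1  -5.08] open 0.238 q [-16.  11.  -6.  73.   0.  80.] rows 5
{'offset': [[-0.2, 0.0, 3.7], [-0.2, 0.0, 3.7], [-0.2, 0.0, 3.7], [-0.2, 0.0, 3.7], [-0.2, 0.0, 3.7]], 'twist': [[-0.0, -0.0, 0.001], [-0.0, -0.0, 0.001], [-0.0, -0.0, 0.001], [-0.0, -0.0, 0.001], [-0.0, -0.0, 0.001]]}
remaining mm [  0.   -1.2 -18.3] toolframe [-1.2  0.2 18.3]
574 [ 0.46176336 -0.22101105  0.11800201] [ 0.60196695 -0.08296072  0.13199857]
192 [ 0.47265303 -0.21211247  0.09204651] [ 0.56582728 -0.12430551  0.10198026]
```

Request:
apply_moves:
  offset:
    - [-0.5, 0, 3]
    - [-0.3, 0, 3]
    - [0, 0, 3]
    - [0, 0, 3]
    - [0, 0, 3]
  twist:
    - [0, 0, 0]
    - [0, 0, 0]
    - [0, 0, 0]
    - [0, 0, 0]
    - [0, 0, 0]

```text
time: 9.97
eef_pos: [0.5344, -0.152, 0.2233]
orientation: [180.0, -0.1, 83.7]
force: [0.5, 0.8, -5.1]
opening: 0.237
```

Run:
```python
from h import *
plan([.534,-.152,.2152],83.5,N=5)
```

```text
t 9.97 pos [ 0.5344 -0.152   0.2233] ori [ 1.7995e+02 -9.0000e-02  8.3690e+01] F [ 0.54  0.75 -5.1 ] open 0.237 q [-16.  11.  -8.  71.   0.  80.] rows 5
{'offset': [[-0.0, -0.1, 1.6], [-0.0, -0.1, 1.6], [-0.0, -0.1, 1.6], [-0.0, -0.1, 1.6], [-0.0, -0.1, 1.6]], 'twist': [[0.0, -0.0, 0.001], [0.0, -0.0, 0.001], [0.0, -0.0, 0.001], [0.0, -0.0, 0.001], [0.0, -0.0, 0.001]]}
remaining mm [-0.4  0.  -8.1] toolframe [-0.1 -0.4  8.1]
```

Request:
apply_moves:
  offset:
    - [0, 0, 1.6]
    - [0, 0, 1.6]
    - [0, 0, 1.6]
    - [0, 0, 1.5]
  twist:
    - [0, 0, 0]
    - [0, 0, 0]
    - [0, 0, 0]
    - [0, 0, 0]

```text
time: 10.3
eef_pos: [0.5341, -0.1519, 0.2155]
orientation: [-180.0, -0.1, 83.7]
force: [0.6, 0.2, -5.1]
opening: 0.237
```

Request:
apply_moves:
  offset:
    - [0, 0, 1]
    - [0, 0, 0.5]
  twist:
    - [0, 0, 0]
    - [0, 0, 0]

```text
time: 10.47
eef_pos: [0.534, -0.1518, 0.2152]
orientation: [180.0, -0.1, 83.7]
force: [-2.2, 0.9, -1.3]
opening: 0.238
```

Request:
apply_moves:
  offset:
    - [0, 0, 1]
    - [0, 0, 0.5]
  twist:
    - [0, 0, 0]
    - [0, 0, 0]

```text
time: 10.63
eef_pos: [0.5339, -0.1518, 0.2152]
orientation: [179.9, -0.1, 83.7]
force: [-2.6, 1.6, -1.2]
opening: 0.239
```

Run:
```python
from h import *
plan([.534,-.152,.2152],83.5,N=5)
c=bot.capture("side"); cv2.imwrite("pics/a8.png",c["frame"][190:340,300:460].repeat(4,0).repeat(4,1))
X=cloud(c);m=(np.hypot(X[...,0]-.534,X[...,1]+.152)<.085)&(X[...,2]>.104)&(X[...,2]<.125); p=X[m]; print(len(p),p.min(0),p.max(0),np.median(p[:,2]))
q=p[p[:,2]>.106]; A=np.c_[q[:,:2],np.ones(len(q))]; print("plane",np.linalg.lstsq(A,q[:,2],rcond=None)[0])
```

```text
t 10.63 pos [ 0.5339 -0.1518  0.2152] ori [ 1.7989e+02 -7.0000e-02  8.3700e+01] F [-2.56  1.63 -1.2 ] open 0.239 q [-16.  11.  -9.  70.   0.  80.] rows 5
{'offset': [[-0.0, 0.0, -0.0], [-0.0, 0.0, -0.0], [-0.0, 0.0, -0.0], [-0.0, 0.0, -0.0], [-0.0, 0.0, -0.0]], 'twist': [[0.0, -0.0, 0.001], [0.0, -0.0, 0.001], [0.0, -0.0, 0.001], [0.0, -0.0, 0.001], [0.0, -0.0, 0.001]]}
remaining mm [ 0.1 -0.2  0. ] toolframe [-0.2  0.1 -0. ]
1272 [ 0.46278489 -0.22045891  0.10406758] [ 0.60151003 -0.082657    0.12492207] 0.10960817211846571
plane [0.00151009 0.00278195 0.10994846]
```

View pics/a8.png

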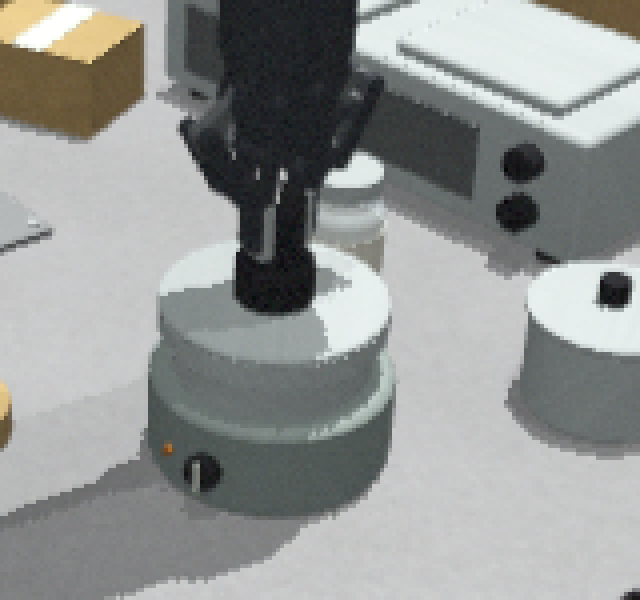

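The lids look seated and level (plate top at z ≈ 0.110, slope ≈ 0.003, TCP at the expected 0.2152). I release.

Request:
apply_moves:
  offset:
    - [0, 0, 0]
    - [0, 0, 0]
    - [0, 0, 0]
    - [0, 0, 0]
    - [0, 0, 0]
  twist:
    - [0, 0, 0]
    - [0, 0, 0]
    - [0, 0, 0]
    - [0, 0, 0]
    - [0, 0, 0]
  fingers: 40

```text
time: 11.1
eef_pos: [0.536, -0.1524, 0.2163]
orientation: [179.6, -0.0, 83.7]
force: [-0.4, -0.1, -0.1]
opening: 0.47
```

Request:
apply_moves:
  offset:
    - [0, 0, -3]
    - [0, 0, -8]
    - [0, 0, -8]
    - [0, 0, 0]
    - [0, 0, 0]
  twist:
    - [0, 0, 0]
    - [0, 0, 0]
    - [0, 0, 0]
    - [0, 0, 0]
    - [0, 0, 0]
  fingers: 62

```text
time: 11.52
eef_pos: [0.5363, -0.1525, 0.2378]
orientation: [179.5, -0.0, 83.7]
force: [0.2, -0.2, -0.0]
opening: 0.729
```

Run:
```python
from h import *
plan([.534,-.152,.2152],83.5,N=5)
c=bot.capture("side"); cv2.imwrite("pics/a9.png",c["frame"][190:340,300:460].repeat(4,0).repeat(4,1))
X=cloud(c);m=(np.hypot(X[...,0]-.534,X[...,1]+.152)<.085)&(X[...,2]>.104)&(X[...,2]<.113); p=X[m]; print(len(p),p.min(0),p.max(0),np.median(p[:,2]))
q=p[p[:,2]>.106]; A=np.c_[q[:,:2],np.ones(len(q))]; print("plane",np.linalg.lstsq(A,q[:,2],rcond=None)[0])
```

```text
t 11.52 pos [ 0.5363 -0.1525  0.2378] ori [ 1.7949e+02 -2.0000e-02  8.3700e+01] F [ 0.24 -0.23 -0.02] open 0.729 q [-16.  11.  -6.  72.   0.  80.] rows 5
{'offset': [[0.0, -0.5, 4.5], [0.0, -0.5, 4.5], [0.0, -0.5, 4.5], [0.0, -0.5, 4.5], [0.0, -0.5, 4.5]], 'twist': [[0.002, -0.0, 0.001], [0.002, -0.0, 0.001], [0.002, -0.0, 0.001], [0.002, -0.0, 0.001], [0.002, -0.0, 0.001]]}
remaining mm [ -2.3   0.5 -22.6] toolframe [ 0.2 -2.5 22.6]
1188 [ 0.46308484 -0.22017455  0.10403009] [ 0.60129718 -0.08263237  0.11292536] 0.10951485680419225
plane [0.00170653 0.00350382 0.10925327]
```

View pics/a9.png

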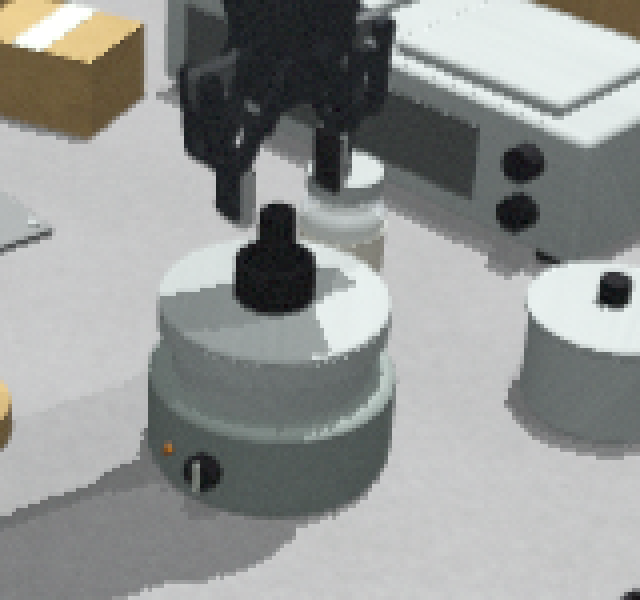

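The lids rest level and nested; the collar (zoom 275,275) lies below and between the open fingers. I centre and descend to the collar.

Request:
apply_moves:
  offset:
    - [0, -2, 4]
    - [0, -0.5, 8]
    - [0, 0, 8]
    - [0, 0, 8]
    - [0, 0, 8]
  twist:
    - [0.003, 0, 0]
    - [0.003, 0, 0]
    - [0.002, 0, 0]
    - [0, 0, 0]
    - [0, 0, 0]

```text
time: 11.98
eef_pos: [0.5341, -0.1523, 0.1996]
orientation: [179.9, 0.0, 83.7]
force: [-0.2, -0.4, -0.2]
opening: 0.727
```

Run:
```python
from h import *
plan([.534,-.152,.188],83.5,N=5)
```

```text
t 11.98 pos [ 0.5341 -0.1523  0.1996] ori [1.7986e+02 1.0000e-02 8.3700e+01] F [-0.21 -0.37 -0.25] open 0.727 q [-16.  11. -10.  68.   0.  80.] rows 5
{'offset': [[0.1, -0.0, 2.3], [0.1, -0.0, 2.3], [0.1, -0.0, 2.3], [0.1, -0.0, 2.3], [0.1, -0.0, 2.3]], 'twist': [[0.0, 0.0, 0.001], [0.0, 0.0, 0.001], [0.0, 0.0, 0.001], [0.0, 0.0, 0.001], [0.0, 0.0, 0.001]]}
remaining mm [ -0.1   0.3 -11.6] toolframe [ 0.3 -0.2 11.6]
```

Request:
apply_moves:
  offset:
    - [0, 0, 3]
    - [0, 0, 3]
    - [0, 0, 3]
    - [0, 0, 2]
    - [0, 0, 0]
  twist:
    - [0, 0, 0]
    - [0, 0, 0]
    - [0, 0, 0]
    - [0, 0, 0]
    - [0, 0, 0]

```text
time: 12.4
eef_pos: [0.5324, -0.1518, 0.1831]
orientation: [-179.8, -0.1, 83.7]
force: [-0.5, -0.0, -0.2]
opening: 0.724
```

Run:
```python
from h import *
plan([.534,-.152,.188],83.5,N=1)
c=bot.capture("side"); cv2.imwrite("pics/a10.png",c["frame"][190:340,300:460].repeat(4,0).repeat(4,1))
```

```text
t 12.4 pos [ 0.5324 -0.1518  0.1831] ori [-1.7977e+02 -5.0000e-02  8.3700e+01] F [-0.5  -0.02 -0.15] open 0.724 q [-16.  12. -12.  66.   0.  80.] rows 1
{'offset': [[0.0, 1.6, -4.9]], 'twist': [[-0.004, -0.001, 0.003]]}
remaining mm [ 1.6 -0.2  4.9] toolframe [ 0.   1.6 -4.9]
```

View pics/a10.png

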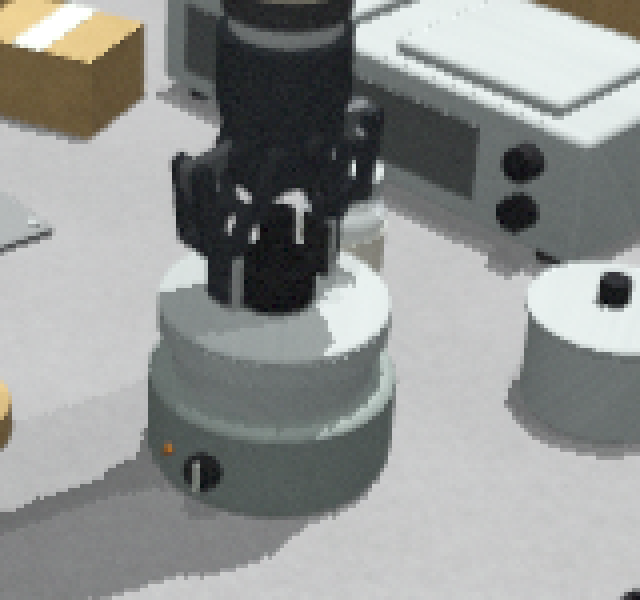

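Request:
apply_moves:
  offset:
    - [0, 1.5, -2.5]
    - [0, 0, 0]
    - [0, 0, 0]
  twist:
    - [-0.003, 0, 0]
    - [0, 0, 0]
    - [0, 0, 0]

```text
time: 12.7
eef_pos: [0.5346, -0.1522, 0.1871]
orientation: [179.9, -0.0, 83.7]
force: [1.0, -0.4, -0.3]
opening: 0.727
```

Run:
```python
from h import *
plan([.534,-.152,.186],83.5,N=1)
```

```text
t 12.7 pos [ 0.5346 -0.1522  0.1871] ori [ 1.7994e+02 -4.0000e-02  8.3700e+01] F [ 1.   -0.39 -0.27] open 0.727 q [-16.  12. -11.  67.   0.  80.] rows 1
{'offset': [[0.1, -0.6, 1.1]], 'twist': [[0.001, -0.001, 0.003]]}
remaining mm [-0.6  0.2 -1.1] toolframe [ 0.1 -0.6  1.1]
```

Request:
apply_moves:
  offset:
    - [0, -0.4, 0.6]
    - [0, 0, 0]
    - [0, 0, 0]
    - [0, 0, 0]
    - [0, 0, 0]
  twist:
    - [0, 0, 0]
    - [0, 0, 0]
    - [0, 0, 0]
    - [0, 0, 0]
    - [0, 0, 0]
  fingers: 0
  squeeze: 50

```text
time: 13.12
eef_pos: [0.5344, -0.1522, 0.1875]
orientation: [179.8, -0.0, 83.7]
force: [0.2, -0.5, 0.4]
opening: 0.537
```

Run:
```python
from h import *
plan([.534,-.152,.300],83.5,N=5)
c=bot.capture("side"); cv2.imwrite("pics/a11.png",c["frame"][190:340,300:460].repeat(4,0).repeat(4,1))
X=cloud(c);m=(np.hypot(X[...,0]-.534,X[...,1]+.152)<.085)&(X[...,2]>.104)&(X[...,2]<.113); p=X[m]; print(len(p),p.min(0),p.max(0),np.median(p[:,2]))
```

```text
t 13.12 pos [ 0.5344 -0.1522  0.1875] ori [ 1.7985e+02 -2.0000e-02  8.3700e+01] F [ 0.2  -0.45  0.37] open 0.537 q [-16.  12. -11.  67.   0.  80.] rows 5
{'offset': [[0.0, -0.0, -22.5], [0.0, -0.0, -22.5], [0.0, -0.1, -22.5], [0.0, -0.1, -22.5], [0.0, -0.1, -22.5]], 'twist': [[0.001, -0.0, 0.001], [0.001, -0.0, 0.001], [0.001, -0.0, 0.001], [0.001, -0.0, 0.001], [0.001, -0.0, 0.001]]}
remaining mm [ -0.4   0.2 112.5] toolframe [   0.2   -0.2 -112.5]
1079 [ 0.46367698 -0.22051036  0.10406248] [ 0.60391547 -0.0824448   0.11291965] 0.10942135756807003
```

View pics/a11.png

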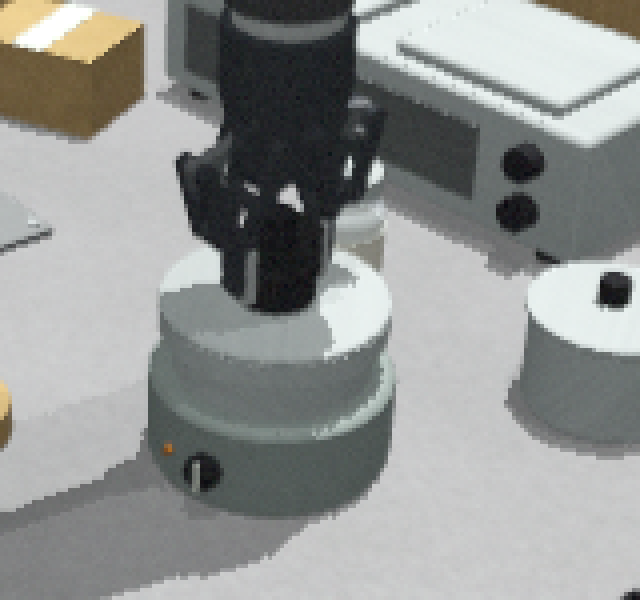

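The collar is gripped. I lift slowly and watch the load: 2.7 N means the outer lid alone, 5.2 N means both.

Request:
apply_moves:
  offset:
    - [0, 0, -1.5]
    - [0, 0, -2]
    - [0, 0, -2]
    - [0, 0, -2]
    - [0, 0, -2]
  twist:
    - [0, 0, 0]
    - [0, 0, 0]
    - [0, 0, 0]
    - [0, 0, 0]
    - [0, 0, 0]

```text
time: 13.58
eef_pos: [0.5334, -0.1519, 0.1957]
orientation: [-179.9, -0.1, 83.7]
force: [0.1, -0.1, -2.2]
opening: 0.541
```

Run:
```python
from h import *
plan([.534,-.152,.300],83.5,N=5)
c=bot.capture("side"); cv2.imwrite("pics/a12.png",c["frame"][190:340,300:460].repeat(4,0).repeat(4,1))
```

```text
t 13.58 pos [ 0.5334 -0.1519  0.1957] ori [-1.7991e+02 -6.0000e-02  8.3700e+01] F [ 0.14 -0.09 -2.24] open 0.541 q [-16.  12. -11.  68.   0.  80.] rows 5
{'offset': [[0.0, 0.1, -20.9], [0.0, 0.1, -20.9], [0.0, 0.1, -20.9], [0.0, 0.1, -20.9], [0.0, 0.1, -20.9]], 'twist': [[-0.0, -0.0, 0.001], [-0.0, -0.0, 0.001], [-0.0, -0.0, 0.001], [-0.0, -0.0, 0.001], [-0.0, -0.0, 0.001]]}
remaining mm [ 6.000e-01 -1.000e-01  1.043e+02] toolframe [ 1.000e-01  5.000e-01 -1.043e+02]
```

View pics/a12.png

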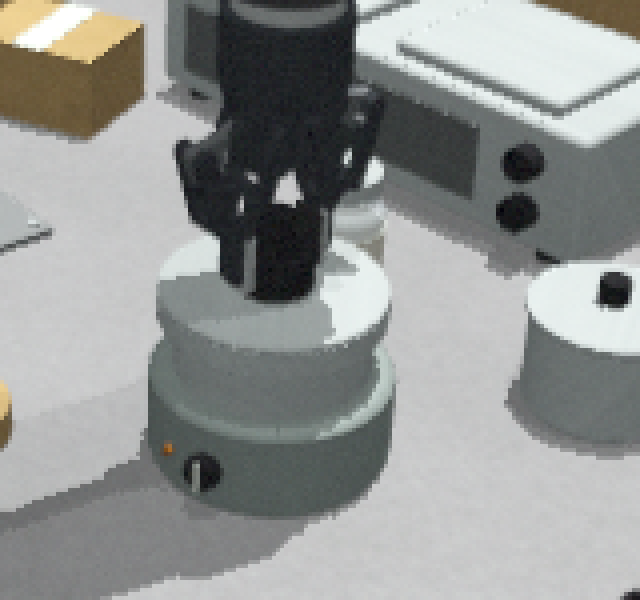

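The load is about 2.5 N and the outer lid has risen level, so it is alone. I continue straight up.

Request:
apply_moves:
  offset:
    - [0, 0, -4]
    - [0, 0, -6]
    - [0, 0, -8]
    - [0, 0, -8]
    - [0, 0, -8]
  twist:
    - [0, 0, 0]
    - [0, 0, 0]
    - [0, 0, 0]
    - [0, 0, 0]
    - [0, 0, 0]

```text
time: 14.05
eef_pos: [0.5329, -0.1518, 0.2318]
orientation: [-179.8, -0.1, 83.7]
force: [0.6, -0.6, -3.1]
opening: 0.542
```

Run:
```python
from h import *
plan([.534,-.152,.308],83.5,N=8)
```

```text
t 14.05 pos [ 0.5329 -0.1518  0.2318] ori [-1.798e+02 -8.000e-02  8.370e+01] F [ 0.63 -0.62 -3.08] open 0.542 q [-16.  11.  -7.  72.   0.  80.] rows 8
{'offset': [[0.0, 0.1, -9.5], [0.0, 0.1, -9.5], [0.0, 0.1, -9.5], [-0.0, 0.1, -9.5], [-0.0, 0.1, -9.5]], 'twist': [[-0.0, -0.0, 0.0], [-0.0, -0.0, 0.0], [-0.0, -0.0, 0.0], [-0.0, -0.0, 0.0], [-0.0, -0.0, 0.0]]}
remaining mm [ 1.1 -0.2 76.2] toolframe [  0.    0.9 -76.2]
```

Request:
apply_moves:
  offset:
    - [0, 0, -10]
    - [0, 0, -10]
    - [0, 0, -10]
    - [0, 0, -10]
    - [0, 0, -10]
  twist:
    - [0, 0, 0]
    - [0, 0, 0]
    - [0, 0, 0]
    - [0, 0, 0]
    - [0, 0, 0]

```text
time: 14.47
eef_pos: [0.5332, -0.1519, 0.2886]
orientation: [-179.9, -0.1, 83.7]
force: [0.3, -0.3, -2.9]
opening: 0.541
```

Request:
apply_moves:
  offset:
    - [0, 0, -10]
    - [0, 0, -8]
    - [0, 0, -5]
    - [0, 0, -2]
    - [0, 0, 0]
  twist:
    - [0, 0, 0]
    - [0, 0, 0]
    - [0, 0, 0]
    - [0, 0, 0]
    - [0, 0, 0]

```text
time: 14.88
eef_pos: [0.534, -0.1522, 0.32]
orientation: [179.8, -0.0, 83.7]
force: [-0.1, 0.9, -1.7]
opening: 0.543
```

Request:
apply_moves:
  offset:
    - [0, 0, 0]
    - [0, 0, 0]
    - [0, 0, 0]
    - [0, 0, 0]
    - [0, 0, 0]
  twist:
    - [0, 0, 0]
    - [0, 0, 0]
    - [0, 0, 0]
    - [0, 0, 0]
    - [0, 0, 0]

```text
time: 15.3
eef_pos: [0.5335, -0.1521, 0.3178]
orientation: [180.0, -0.0, 83.7]
force: [-0.6, -0.3, -2.9]
opening: 0.544
```

Run:
```python
from h import *
plan([.534,-.152,.308],83.5,N=8)
c=bot.capture("side"); cv2.imwrite("pics/a13.png",c["frame"][50:350,100:500].repeat(2,0).repeat(2,1))
X=cloud(c)
def pl(lo,hi,R,xc=.534,yc=-.152):
    m=(np.hypot(X[...,0]-xc,X[...,1]-yc)<R)&(X[...,2]>lo)&(X[...,2]<hi); p=X[m]; A=np.c_[p[:,:2],np.ones(len(p))]; k=np.linalg.lstsq(A,p[:,2],rcond=None)[0]; print(len(p),p.min(0).round(4),p.max(0).round(4),np.median(p[:,2]).round(4),k.round(4))
pl(.224,.236,.085); pl(.102,.108,.07); pl(.14,.175,.03)
t=bot.capture("top"); X=cloud(t); pl(.08,.1,.03,.551,.36)
```

```text
t 15.3 pos [ 0.5335 -0.1521  0.3178] ori [ 1.800e+02 -5.000e-02  8.369e+01] F [-0.63 -0.29 -2.87] open 0.544 q [-16.  11.   3.  83.   0.  80.] rows 8
{'offset': [[0.0, 0.1, 1.2], [0.0, 0.1, 1.2], [0.0, 0.1, 1.2], [0.0, 0.1, 1.2], [0.0, 0.1, 1.2]], 'twist': [[0.0, -0.0, 0.0], [0.0, -0.0, 0.0], [0.0, -0.0, 0.0], [0.0, -0.0, 0.0], [0.0, -0.0, 0.0]]}
remaining mm [ 0.5  0.1 -9.8] toolframe [0.1 0.5 9.8]
302 [ 0.4608 -0.2222  0.224 ] [ 0.5747 -0.1152  0.236 ] 0.2303 [0.0007 0.0019 0.2303]
883 [ 0.4734 -0.2094  0.102 ] [ 0.5911 -0.0945  0.1079] 0.1042 [-0.0003  0.002   0.1048]
127 [ 0.5209 -0.1628  0.1405] [ 0.5429 -0.1409  0.1704] 0.1579 [ 0.5318  0.3902 -0.0641]
53 [0.5448 0.3464 0.0813] [0.5569 0.3712 0.0933] 0.0863 [0.1137 0.0131 0.0195]
```

View pics/a13.png

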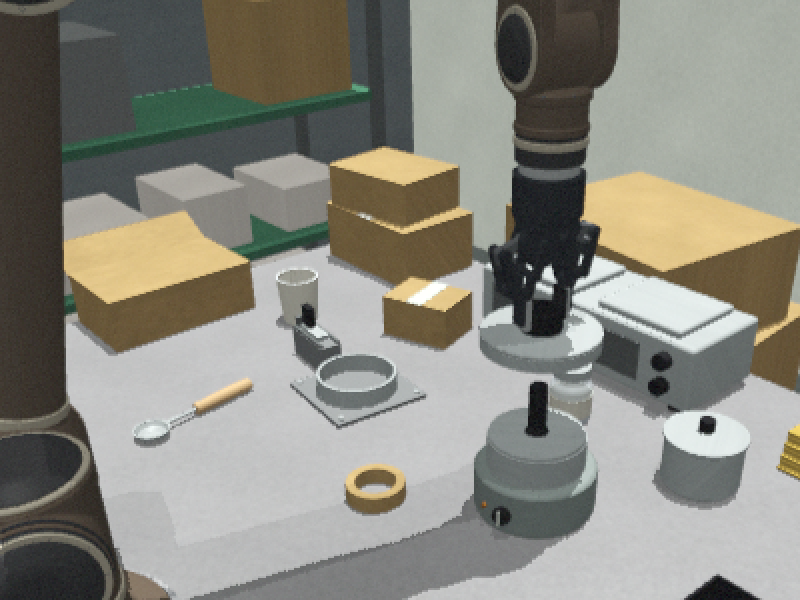

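The outer lid hangs level well clear of the knob (537,410), and the inner lid is seated (top at z 0.1045). I let it settle briefly and hand in.

Request:
apply_moves:
  offset:
    - [0, 0, 0]
    - [0, 0, 0]
    - [0, 0, 0]
    - [0, 0, 0]
    - [0, 0, 0]
  twist:
    - [0, 0, 0]
    - [0, 0, 0]
    - [0, 0, 0]
    - [0, 0, 0]
    - [0, 0, 0]

```text
time: 15.82
eef_pos: [0.5335, -0.1521, 0.3176]
orientation: [-180.0, -0.0, 83.7]
force: [0.3, -0.9, -4.0]
opening: 0.537
```

Run:
```python
from h import *
for i in range(3):
    s=bot.get_state(); print(s["eef_pos"].round(4),np.abs(s["qvel"]).max().round(2),s["force"].round(1),round(s["opening"],3)); bot.capture("side")
print(bot.sign_off())
```

```text
[ 0.5335 -0.1521  0.3176] 0.12 [ 0.3 -0.9 -4. ] 0.537
[ 0.5335 -0.152   0.3177] 0.1 [ 0.4 -0.5 -1.7] 0.541
[ 0.5335 -0.152   0.3177] 0.09 [-0.3 -0.4 -2.4] 0.543
the job is handed in; nothing more can be done
None
```

The job is done and handed in at about 16 s of the 72 s; no verdict is reported.

I slid the lock grip outwards until it met the end stop. I then lifted both lids nested by the knob and lowered them onto the pot until they took the load. After letting go of the knob, I gripped the collar and lifted the outer lid straight up alone.

My last checks:
- **Lock:** the grip had moved about 44–45 mm and stood against its stop in the images.
- **Inner lid:** its flange top read z ≈ 0.1045 m (0.105 m expected when seated), level, and the knob stood free on the pot axis.
- **Outer lid:** it hangs level and still, about 130 mm above where it sat, judged by how far the arm rose. The load was about 2.5–3 N, as expected for that lid alone.
- **Other objects:** those in the last side view looked unmoved by eye. I did not measure them, and the tub was mostly out of that picture.

One check was inconclusive: my depth band around the lifted lid was set about 10 mm too low and caught its skirt. Its final height therefore rests on the arm's pose and the picture, not on a depth fit.

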